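# Pin the tube furnace's end door shut

### The job

Swing the tube furnace's end door to and lock it with the red-knobbed clevis pin from the aluminium block: the pin goes down through both ears of the clevis and the hole of the door's lug between them, fully home with its head down on the top ear, and is left there. The clevis is clamped in a slot, so find its hole and line the door up by feel, easing the door along; be gentle, for the flange hangs on a quartz tube. Leave the jar, the boat and the spanner where they are.

Things in the scene. Friction and masses are not known exactly. Their poses are not given: they have to be found in the camera images.
- furnace: Beige and blue tube furnace, fixed. Origin on the bench under the tube axis (150 mm up) and the shut end door's middle plane. x: level, from door hinge to clevis; y: along the tube, out of the furnace mouth; z up. Steel flange, 104 mm across, ends at y -16 mm, then a gasket. Barrel front (top 267 mm up) at y -140 mm. Never press the pin on it with over 40 N, nor swing the door faster than 2 rad/s.
- clevis_back (a point): On the top face of the clevis's upper ear, where its hole would be were it pushed right back in its slot (furnace frame x 78, y -10, z 164.5 mm). It is clamped forward of that, unmeasured; the hole is at x 78, y -8 to 8 mm, and stays. Two level ears, 32 (x) by 36 mm (y) about the hole, 22 (upper) and 16 thick, 15 apart; plain 11 and 12 mm holes on one line. Fork open to +y, closed 30 mm behind.
- door_hinge (a point): On the upright hinge axis of the end door, at tube-axis height (furnace frame x -68, y 0, z 150 mm).
- door (a joint): Opening angle of the end door, rad. 0: square to the tube, lug hole at furnace y 0; positive: open, swung towards furnace +y. Range -0.068 (gasket squeezed, hard stop) to 1.3. Friction (0.12 N m) holds it where it is left; no spring. Lug and clevis line up somewhere in -0.055 to 0.055, as the clevis is clamped. Aluminium disc, 100 mm across, 14 mm thick, centre 68 mm from the hinge.
- door_grip (a point): Centre of the top of the door's upright yellow round grip (16 mm across, 58 mm tall, top 235 mm up), which stands on a bracket on the outer face: 83 mm from the hinge axis along the door, 40 mm out from its middle plane. Pinched from above, it eases the door both ways.
- lug_hole (a point): Centre of the top mouth of the 11.6 mm square-edged hole in the door's lug, 146 mm from the hinge axis. The lug is a level plate 13 mm thick, top 141.5 mm up (1 mm below the upper ear's underside); door shut, it reaches 18 mm to the +y side and 24 mm to the -y side of its hole.
- pin: Clevis pin, 75 g. Origin on its axis at the underside of its steel head (18 mm wide, 4 mm thick); z up to the knob. Below: 10 mm shank 60 mm long, last 4 mm chamfered to 6.4 mm. Above: 12 mm neck, then red round knob, 26 mm across, 16 to 34 mm up. Starts upright in the block. Seated, its origin is 164.5 mm up. Standing in the upper ear on the lug, it drops when the lug's hole comes under it.
- pin_block: Fixed aluminium block, 70 (x) by 60 mm (y), 68 mm high, origin under its centre. The pin's hole (12.5 mm wide, 63 mm deep) is 12 mm from the centre towards -x; two small hex keys stand 22 mm from the centre towards +x, up to 86 mm high.
- sample_jar: Amber glass jar with white cap, 48 mm across, 75 mm high, loose; origin under its centre. A bystander.
- boat: White ceramic combustion boat, 90 by 22 mm, 15 mm high, loose; origin under its centre. A bystander.
- spanner: Steel spanner 160 mm long, lying loose on the bench. A bystander.
Not all that is in view belongs to the job. Several things have the shape of the pin; the one meant has the colours described above.

How it is judged:
By the outcome, as a careful person would: the job done as asked, in the order asked, and still so for the second after the job is handed in, with the robot touching nothing.
It also fails if it takes over 72 s, if anything falls off the work surface, if the arm or the gripper's body presses on something with over 40 N, if the wrist force passes 120 N, or if a joint passes its speed limit or range.

### The arm

A 6-joint arm with a two-finger parallel gripper is mounted at the origin on the work surface. World frame = base frame: x ahead of the robot, y to its left, z up, the work surface at z = 0. Lengths are in m, angles in degrees, forces in N, time in s.
With the tool pointing down it reaches from about 0.275 to 0.825 m from the base axis. Payload 5.2 kg.
Tool frame: the origin (TCP) lies on the centre line of the jaws, within the pads' length; the fingertips stand manip.finger_overhang ahead of it and the grasp point (between the pads) lies 11 mm behind it (manip.finger_overhang is the distance from the TCP to the fingertips, in m); z points along the fingers, y is the line along which they close (so a half turn about z gives the same grasp; the last joint's range is limited). The gripper opens to 93 mm and grips with 3 to 60 N. Pads are 15 mm wide; open, the fingers measure 128 mm over their backs; the gripper's body (75 mm by 188 mm) begins 65 mm behind the grasp point.
Start: joints at [56.562, 14.817, 87.949, -0, 77.235, -11.62], TCP at [0.204, 0.511, 0.227] pointing down, gripper open.
Joint ranges: [-179.93, 179.93], [-52.35, 119.4], [10.71, 147.94], [-69.91, 249.91], [12.55, 155.21], [-178.61, 178.61]. Speed limits (degrees/s): [147.25, 147.25, 180, 180, 180, 180].

### API

Orientations are given as a 3x3 rotation matrix whose columns are the frame's x, y, z axes.
In Python, from plant import manip gives the robot as it stands. The module is installed in compiled form; this text tells all that it offers.
- The arm moves only by the tool arm_command, never from a script. Its argument "rows" is a list of rows, each a list of 2 entries, a list of its own where there are three numbers: the shift along the tool's x, y, z in units of 25 mm (1.0 is 25 mm), then the turn about the tool's z in units of 6 degrees (1.0 is 6 degrees). In form: [[[x, y, z], yaw], ...]. A call has 1 to 20 rows; each row shifts and turns the commanded pose from where the row before left it, along the tool's axes as they then stand; what a row does not reach is not made up. A row lasts 1/10 s, in which the tool goes at most 50 mm and 8.59 degrees, less where a joint would pass 70% of its speed; a pose out of reach is approached as far as the arm can. A call is refused whole if a number of a shift passes 1 or a number of a turn 1, either way. A call with a gripper value outside its range is refused whole. "hand" is the finger opening in mm, from 0 to 93, set as the call begins (left out, the last holds). The fingers move at their own pace and stop on an object; "force" is the grip in N (left out, the last holds). Time passes only in rows, so rows that do not move let the fingers close. It gives the time, the measured TCP pose, the force, the opening and the grip force at its end, in the units of the state.
- manip.get_obs(): the state, without advancing time (a new reading comes with each control period).
- manip.snapshot(name): name is "scene" or "top"; returns a dict with "img" (384x512x3 uint8, red, green, blue), "fx", "fy", "cx", "cy" (pixels), "cam_to_world" (4x4, takes a point from camera to world coordinates). Camera axes: x right, y up, looking along -z (the intrinsics and any distortion apply to the point x, -y, -z); pixel columns grow to the right and rows downward; lengths in m; the calibration is good to about 2 mm. A picture is of the moment at which its call begins. There is no depth.
- manip.sign_off(): hands the job in; it is judged then, once.
The state is a dict: "t": time; "qpos": joint angles; "joint_vel": joint speeds; "effort": joint torques, N m; "tcp_pos": TCP position; "tool_rot": TCP orientation; "contact_force": force on the tool from outside, world axes, zero at the start; "wrist_torque": the same for the moment, N m; "gripper_width": opening from 0.0 (shut) to 1.0 (fully open); "finger_force": force on a finger pad.
Only numpy, scipy, OpenCV 4.12 (cv2) and the standard library are available. Lean on these libraries where they do the work, as an engineer would, in place of code of your own. Each camera call takes 0.05 s, during which the arm holds its last target. There are 200 camera calls.

## Working session

There is one attempt and no reset: what is moved stays moved. The work goes in short steps, Python scripts to look and compute and a tool call to move; the robot and the scene stay as the last step left them, time stands still between calls to the robot, and variables do not carry over. Pictures are saved under pics/ and viewed, at most 10 in all, crops included, and the job is handed in when it is done.

Besides the shell and the picture viewer there is one more tool, called after "Call:" as name(argument=value, ...) on one line, values as JSON. arm_command: Moves the arm, as the interface text tells. Its arguments: {"type":"object","properties":{"rows":{"type":"array"},"hand":{"type":"number"},"force":{"type":"number"}},"required":["rows"]}

```bash
mkdir -p pics; ls
python3 - <<'E'
from plant import manip
import cv2
o=manip.get_obs(); print(o); print(manip.finger_overhang)
for n in ("scene","top"):
    s=manip.snapshot(n); print(n,s["fx"],s["fy"],s["cx"],s["cy"],[k for k in s]); print(s["cam_to_world"])
    cv2.imwrite(f"pics/{n}0.png",s["img"][:,:,::-1])
E
```

```text
pics
{'t': 0.0, 'qpos': array([ 5.65619750e+01,  1.48576304e+01,  8.80105738e+01,  7.39914685e-04,
        7.72363901e+01, -1.16189149e+01]), 'joint_vel': array([-0.04142828, -0.0669391 ,  0.06115369,  0.07750578,  0.0379139 ,
        0.09602458]), 'effort': array([ 5.88315470e-04, -4.37310755e+01, -2.83998030e+01,  7.20028323e-02,
        4.15797264e-02, -2.52969821e-04]), 'tcp_pos': array([0.20408654, 0.51015145, 0.22583655]), 'tool_rot': array([[-9.28360653e-01,  3.71679249e-01, -1.01643177e-03],
       [ 3.71680445e-01,  9.28359493e-01, -1.51641913e-03],
       [ 3.79992555e-04, -1.78557167e-03, -9.99998334e-01]]), 'contact_force': array([-0.0570786 , -0.26320357, -1.05199891]), 'wrist_torque': array([0.05892356, 0.01343348, 0.04634869]), 'finger_force': 0.0, 'gripper_width': 0.9954976710673297}
0.008
scene 444.5532566927393 444.5532566927393 251.90338013404434 193.41131399008967 ['img', 'fx', 'fy', 'cx', 'cy', 'cam_to_world']
[[-0.75430414 -0.46474961  0.46371657  1.06178915]
 [ 0.65631589 -0.55162792  0.51473885  0.63434731]
 [ 0.01657433  0.69261421  0.72111778  0.86672385]
 [ 0.          0.          0.          1.        ]]
top 379.1270748102589 379.1270748102589 253.04921180946832 195.17094007603674 ['img', 'fx', 'fy', 'cx', 'cy', 'cam_to_world']
[[ 1.80321373e-03  9.93047317e-01 -1.17702055e-01  4.85410039e-01]
 [-9.99982060e-01  1.11831979e-03 -5.88466291e-03  1.42702192e-01]
 [-5.71212018e-03  1.17710555e-01  9.93031519e-01  1.16053019e+00]
 [ 0.00000000e+00  0.00000000e+00  0.00000000e+00  1.00000000e+00]]
```

View pics/scene0.png

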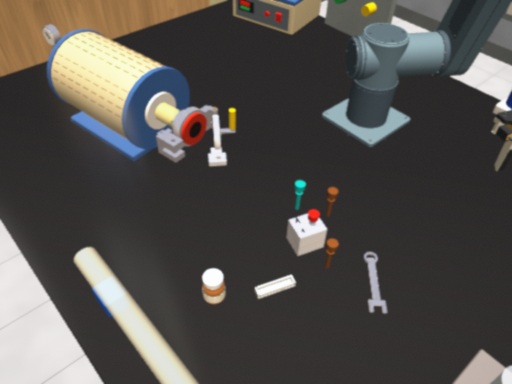

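View pics/top0.png

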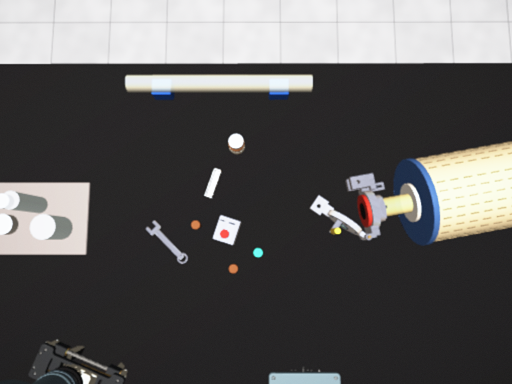

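Scene view: the pin candidates are red (313,216), teal (300,186), brown (333,192) and brown (332,244). In the top view they are red (225,234), teal (258,253), brown (233,268) and (195,225). I choose the red one, in the pale block. The door stands open, with its yellow grip at scene (232,120) / top (337,231). The clevis is at scene (171,147) / top (362,183). Next is a close composite crop.

```bash
cat > h.py <<'E'
import numpy as np, cv2
from plant import manip
def snap(n):
    s=manip.snapshot(n); return s
def proj(s,P):
    P=np.atleast_2d(P); T=np.linalg.inv(s["cam_to_world"]); c=P@T[:3,:3].T+T[:3,3]
    return np.c_[s["cx"]+s["fx"]*c[:,0]/-c[:,2], s["cy"]-s["fy"]*c[:,1]/-c[:,2]]
def ray(s,uv):
    d=np.array([(uv[0]-s["cx"])/s["fx"],-(uv[1]-s["cy"])/s["fy"],-1.]); R=s["cam_to_world"]
    d=R[:3,:3]@d; return R[:3,3],d/np.linalg.norm(d)
def tri(s1,u1,s2,u2):
    o1,d1=ray(s1,u1);o2,d2=ray(s2,u2)
    A=np.c_[d1,-d2]; k=np.linalg.lstsq(A,o2-o1,rcond=None)[0]
    a=o1+k[0]*d1;b=o2+k[1]*d2; return (a+b)/2,np.linalg.norm(a-b)
def onz(s,uv,z):
    o,d=ray(s,uv); return o+d*(z-o[2])/d[2]
def crop(s,x,y,w,h,k):
    return cv2.resize(s["img"][y:y+h,x:x+w,::-1],None,fx=k,fy=k,interpolation=cv2.INTER_CUBIC)
def blob(s,lo,hi,box):
    x,y,w,h=box; m=cv2.inRange(cv2.cvtColor(s["img"][y:y+h,x:x+w],cv2.COLOR_RGB2HSV),lo,hi)
    M=cv2.moments(m,True); return (x+M["m10"]/M["m00"],y+M["m01"]/M["m00"]),M["m00"],m
E
python3 - <<'E'
from h import *
s=snap("scene");t=snap("top")
def ax(im,x,y,k,st=10):
    h,w=im.shape[:2]
    for i in range(0,w,st*k): cv2.putText(im,str(x+i//k),(i,9),0,.35,(0,255,0),1); cv2.line(im,(i,10),(i,14),(0,255,0),1)
    for i in range(0,h,st*k): cv2.putText(im,str(y+i//k),(0,i+4),0,.35,(0,255,0),1)
    return im
a=ax(crop(s,145,95,100,75,4),145,95,4); b=ax(crop(t,305,165,100,75,4),305,165,4)
c=ax(crop(s,280,175,66,75,6)[:300],280,175,6); 
c=ax(crop(s,280,200,66,50,6),280,200,6); d=ax(crop(t,195,210,66,50,6),195,210,6)
o=np.zeros((600,800,3),np.uint8);o[:300,:400]=a;o[:300,400:]=b;o[300:,:396]=c;o[300:,400:796]=d
cv2.imwrite("pics/c1.png",o)
ur,nr,_=blob(s,(0,150,80),(6,255,255),(300,205,26,18)); vr,mr,_=blob(t,(0,150,80),(6,255,255),(215,225,20,18))
print("red",ur,nr,vr,mr,tri(s,ur,t,vr))
uy,ny,m1=blob(s,(22,120,80),(35,255,255),(222,100,20,34)); vy,my,m2=blob(t,(22,120,80),(35,255,255),(327,222,20,20))
print("yel",uy,ny,vy,my,tri(s,uy,t,vy)); print(np.argwhere(m2).T+[[222],[327]])
E
```

```text
red (313.37931034482756, 214.39655172413794) 116.0 (224.0, 233.5) 44.0 (array([0.50408577, 0.22901491, 0.10002182]), np.float64(0.0017360007268019696))
yel (231.94871794871796, 117.25641025641025) 156.0 (336.8085106382979, 231.04255319148936) 47.0 (array([ 0.50802456, -0.0603009 ,  0.2108949 ]), np.float64(0.0005429192525882128))
[[228 228 228 228 228 228 229 229 229 229 229 229 229 230 230 230 230 230
  230 231 231 231 231 231 231 231 232 232 232 232 232 232 232 232 233 233
  233 233 233 233 233 234 234 234 234 234 234]
 [335 336 337 338 339 340 334 335 336 337 338 339 340 333 334 335 339 340
  341 333 334 335 338 339 340 341 333 334 335 336 337 338 339 340 334 335
  336 337 338 339 340 333 334 335 336 337 338]]
```

View pics/c1.png

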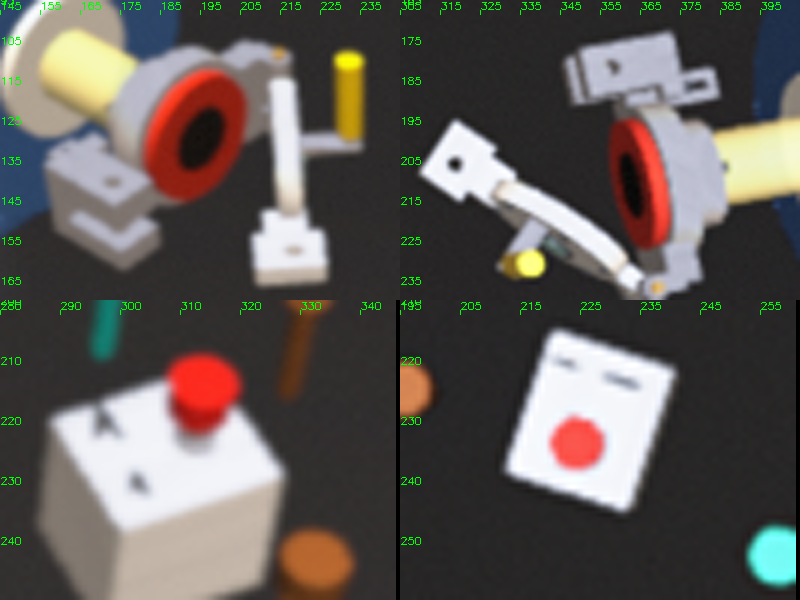

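The red pin's knob is in the block at scene (313,214) / top (224,233.5). It triangulates to z 0.100, against about 0.10 expected. Clevis hole: scene (173.4,140) / top (358,181.5). Lug hole: (218.3,157.3) / (318.6,205.6). Grip top: (232,109.7) / (337.4,231). The next step is to fit the furnace pose to these.

```bash
cat >> h.py <<'E'
HX=-.068
def model(p):
    x,y,w,th,d=p
    R=lambda a:np.array([[np.cos(a),-np.sin(a),0],[np.sin(a),np.cos(a),0],[0,0,1]])
    F=lambda q:R(w)@np.array(q)+[x,y,0]
    D=lambda q:F(R(th)@np.array(q)+[HX,0,0])
    return F,D
def pts(p):
    F,D=model(p)
    return np.array([F([.078,p[4],.1645]),D([.146,0,.1415]),D([.083,.04,.235]),F([0,-.008,.150])])
E
python3 - <<'E'
from h import *
from scipy.optimize import least_squares
s=snap("scene");t=snap("top")
q=lambda X,Y,ox,oy:(ox+(X+.5)/4-.5,oy+(Y+.5)/4-.5)
S=[q(114,181,145,95),q(294,250,145,95),q(348,59,145,95),q(203,139,145,95)]
T=[q(213,67,305,165),q(55,163,305,165),q(130,264,305,165),q(234,183,305,165)]
for n,a,b in zip(["clev","lug","grip","bore"],S,T): print(n,*tri(s,a,t,b))
print("hinge",tri(s,q(279,54,145,95),t,q(256,288,305,165)))
f=lambda p:np.r_[(proj(s,pts(p))-S).ravel(),(proj(t,pts(p))-T).ravel()]*np.tile([1]*6+[.2]*2,2)
r=least_squares(f,[.53,-.14,0.1,.9,0]); print(r.x,np.degrees(r.x[2:4])); print(f(r.x).reshape(2,4,2).round(2)); print(pts(r.x).round(4))
F,D=model(r.x); print("hinge",F([HX,0,.15]))
# block corners top view, z=.068
k=lambda X,Y:(195+(X-400+.5)/6-.5,210+(Y-300+.5)/6-.5)
for c in [(553,330),(676,372),(628,511),(506,472)]: print(onz(t,k(*c),.068))
E
```

```text
clev [ 0.64001561 -0.12858882  0.16634488] 0.0008897702142620648
lug [ 0.57886209 -0.02742191  0.14347396] 0.0009829130012643798
grip [ 0.5094749  -0.05676031  0.23638519] 0.00249123513029547
bore [ 0.56380731 -0.14367959  0.15181107] 0.0020517858641339987
hinge (array([ 0.49520721, -0.14754193,  0.18419783]), np.float64(0.0012230081179004182))
[ 0.56183603 -0.13670116  0.16980282  0.79271278 -0.00605982] [ 9.72898505 45.41909658]
[[[-0.21  0.31]
  [ 0.19  0.34]
  [ 0.42  0.49]
  [-0.07  0.04]]

 [[ 0.04  0.33]
  [ 0.37  0.17]
  [ 0.44 -0.32]
  [-0.02  0.11]]]
[[ 0.6397 -0.1295  0.1645]
 [ 0.5782 -0.0284  0.1415]
 [ 0.5094 -0.0572  0.235 ]
 [ 0.5632 -0.1446  0.15  ]]
hinge [ 0.49481399 -0.14819235  0.15      ]
[0.55838499 0.24421082 0.068     ]
[0.5382997  0.18492443 0.068     ]
[0.47212596 0.20742175 0.068     ]
[0.49048391 0.26584823 0.068     ]
```

```bash
cat >> h.py <<'E'
def go(xyz,ang=None):
    "print remaining shift in tool units and yaw units (turn done first / last)"
    o=manip.get_obs(); R=o["tool_rot"]; d=np.array(xyz)-o["tcp_pos"]
    a=np.degrees(np.arctan2(R[1,1],R[0,1])); u=0 if ang is None else -((ang-a+90)%180-90)/6
    c,s_=np.cos(np.radians(u*6)),np.sin(np.radians(u*6)); R2=R@np.array([[c,-s_,0],[s_,c,0],[0,0,1]])
    print("t %.2f tcp %s ang %.1f F %s w %.1f ff %.1f"%(o["t"],o["tcp_pos"].round(4),a,o["contact_force"].round(1),o["gripper_width"]*93,o["finger_force"]))
    print(" shift first",(R.T@d/.025).round(2)," yaw",round(u,2)," shift after yaw",(R2.T@d/.025).round(2))
E
python3 -c "
from h import *
go([.5094,-.0572,.275],125)"
```

```text
t 0.30 tcp [0.2043 0.5105 0.2264] ang 68.2 F [ 0.2  0.3 -0.3] w 92.9 ff 0.0
 shift first [-19.77 -16.55  -1.94]  yaw -9.47  shift after yaw [  3.03 -25.6   -1.94]
```

Call:
arm_command(rows=[[[-0.98, -0.83, -0.1], 0], [[-0.98, -0.83, -0.1], 0], [[-0.98, -0.83, -0.1], 0], [[-0.98, -0.83, -0.1], 0], [[-0.98, -0.83, -0.1], 0], [[-0.98, -0.83, -0.1], 0], [[-0.98, -0.83, -0.1], 0], [[-0.98, -0.83, -0.1], 0], [[-0.98, -0.83, -0.1], 0], [[-0.98, -0.83, -0.1], 0], [[-0.98, -0.83, -0.1], 0], [[-0.98, -0.83, -0.1], 0], [[-0.98, -0.83, -0.1], 0], [[-0.98, -0.83, -0.1], 0], [[-0.98, -0.83, -0.1], 0], [[-0.98, -0.83, -0.1], 0], [[-0.98, -0.83, -0.1], 0], [[-0.98, -0.83, -0.1], 0], [[-0.98, -0.83, -0.1], 0], [[-0.98, -0.83, -0.1], 0]], hand=46)

```text
t: 2.3
tcp_pos: [0.5055, -0.058, 0.2768]
tool_rot: [[-0.928, 0.372, 0.0], [0.372, 0.928, 0.0], [-0.0, 0.0, -1.0]]
contact_force: [1.1, -0.2, 0.3]
gripper_width: 0.497
finger_force: 0.0
```

Call:
arm_command(rows=[[[0, 0, 0], -0.95], [[0, 0, 0], -0.95], [[0, 0, 0], -0.95], [[0, 0, 0], -0.95], [[0, 0, 0], -0.95], [[0, 0, 0], -0.95], [[0, 0, 0], -0.95], [[0, 0, 0], -0.95], [[0, 0, 0], -0.95], [[0, 0, 0], -0.95], [[0, 0, 0], 0], [[0, 0, 0], 0]])

```text
t: 3.5
tcp_pos: [0.505, -0.0568, 0.2766]
tool_rot: [[-0.819, -0.574, -0.0], [-0.574, 0.819, 0.0], [0.0, 0.0, -1.0]]
contact_force: [-0.3, 1.1, -0.7]
gripper_width: 0.493
finger_force: 0.0
```

```bash
python3 -c "
from h import *
go([.5094,-.0572,.216],125)"
```

```text
t 3.50 tcp [ 0.505  -0.0568  0.2766] ang 125.0 F [-0.3  1.1 -0.7] w 45.8 ff 0.0
 shift first [-0.13 -0.12  2.42]  yaw 0.01  shift after yaw [-0.13 -0.12  2.42]
```

Call:
arm_command(rows=[[[-0.13, -0.12, 0.4], 0], [[0, 0, 0.5], 0], [[0, 0, 0.5], 0], [[0, 0, 0.5], 0], [[0, 0, 0.5], 0], [[0, 0, 0], 0]])

```text
t: 4.1
tcp_pos: [0.5081, -0.0569, 0.2142]
tool_rot: [[-0.817, -0.576, -0.004], [-0.576, 0.817, 0.001], [0.003, 0.004, -1.0]]
contact_force: [0.3, 0.3, 0.0]
gripper_width: 0.495
finger_force: 0.0
```

Call:
arm_command(rows=[[[0, 0, 0], 0], [[0, 0, 0], 0], [[0, 0, 0], 0], [[0, 0, 0], 0], [[0, 0, 0], 0], [[0, 0, 0], 0]], hand=8, force=10)

```text
t: 4.7
tcp_pos: [0.5096, -0.0567, 0.2171]
tool_rot: [[-0.817, -0.576, 0.001], [-0.576, 0.817, 0.001], [-0.001, 0.0, -1.0]]
contact_force: [0.3, 3.4, 3.5]
gripper_width: 0.166
finger_force: 10.0
```

```bash
python3 -c "
from h import *
s=snap('scene');t=snap('top')
o=np.hstack([crop(s,145,75,100,100,4),crop(t,300,160,100,100,4)]);cv2.imwrite('pics/g.png',o)
go([.5094,-.0572,.216],125)"
```

```text
t 4.80 tcp [ 0.5096 -0.0567  0.2171] ang 125.2 F [-0.5  6.   4.6] w 15.6 ff 10.0
 shift first [ 0.02 -0.01  0.04]  yaw 0.03  shift after yaw [ 0.02 -0.01  0.04]
```

View pics/g.png

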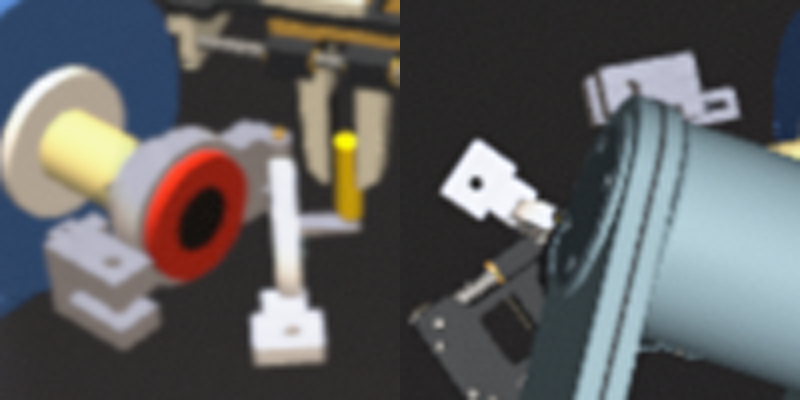

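The fingers stand either side of the yellow grip (left half, about (345,160)) and the width reads 15.6 mm, so it is pinched. The measured radius from the hinge is 92.7 mm against 92.1 expected. Next I swing the door along its arc.

```bash
python3 -c "
from h import *
o=manip.get_obs();R=o['tool_rot'];H=np.array([.4948,-.1482]);r=.0924
a=np.radians(np.linspace(80.8,36.6,21));P=H+r*np.c_[np.cos(a),np.sin(a)]
d=np.diff(P,axis=0);print(P[-1]);print(((np.c_[d,0*d[:,0]]@R)/.025).round(3)[:,:2].tolist())"
```

```text
[ 0.56898033 -0.09310882]
[[-0.1, -0.102], [-0.096, -0.105], [-0.092, -0.109], [-0.088, -0.113], [-0.083, -0.116], [-0.079, -0.119], [-0.074, -0.122], [-0.069, -0.125], [-0.064, -0.127], [-0.059, -0.13], [-0.054, -0.132], [-0.049, -0.134], [-0.044, -0.136], [-0.039, -0.137], [-0.033, -0.139], [-0.028, -0.14], [-0.023, -0.141], [-0.017, -0.142], [-0.012, -0.142], [-0.006, -0.142]]
```

Call:
arm_command(rows=[[[-0.1, -0.102, 0], 0], [[-0.096, -0.105, 0], 0], [[-0.092, -0.109, 0], 0], [[-0.088, -0.113, 0], 0], [[-0.083, -0.116, 0], 0], [[-0.079, -0.119, 0], 0], [[-0.074, -0.122, 0], 0], [[-0.069, -0.125, 0], 0], [[-0.064, -0.127, 0], 0], [[-0.059, -0.13, 0], 0], [[-0.054, -0.132, 0], 0], [[-0.049, -0.134, 0], 0], [[-0.044, -0.136, 0], 0], [[-0.039, -0.137, 0], 0], [[-0.033, -0.139, 0], 0], [[-0.028, -0.14, 0], 0], [[-0.023, -0.141, 0], 0], [[-0.017, -0.142, 0], 0], [[-0.012, -0.142, 0], 0], [[-0.006, -0.142, 0], 0]])

```text
t: 6.8
tcp_pos: [0.5689, -0.094, 0.2166]
tool_rot: [[-0.817, -0.576, -0.0], [-0.576, 0.817, -0.0], [0.0, 0.0, -1.0]]
contact_force: [-0.8, 1.9, 3.0]
gripper_width: 0.171
finger_force: 10.0
```

Call:
arm_command(rows=[[[0, 0, 0], 0], [[0, 0, 0], 0]])

```text
t: 7.0
tcp_pos: [0.5692, -0.0944, 0.2166]
tool_rot: [[-0.818, -0.576, 0.001], [-0.576, 0.818, -0.001], [0.0, -0.001, -1.0]]
contact_force: [2.1, 0.2, 1.3]
gripper_width: 0.17
finger_force: 10.0
```

```bash
python3 -c "
from h import *
go([.569,-.0931,.216],125)
p=manip.get_obs()['tcp_pos'][:2]-[.4948,-.1482];print(np.hypot(*p),np.degrees(np.arctan2(p[1],p[0]))-9.73-25.73)"
```

```text
t 7.00 tcp [ 0.5692 -0.0944  0.2166] ang 125.2 F [2.1 0.2 1.3] w 15.8 ff 10.0
 shift first [-0.02  0.05  0.02]  yaw 0.03  shift after yaw [-0.02  0.05  0.02]
0.09181145727678305 0.4150404095710556
```

Call:
arm_command(rows=[[[0, 0.03, 0], 0], [[0, 0.03, 0], 0], [[0, 0, 0], 0], [[0, 0, 0], 0]])

```text
t: 7.4
tcp_pos: [0.5679, -0.0927, 0.2166]
tool_rot: [[-0.817, -0.576, -0.0], [-0.576, 0.817, -0.001], [0.001, -0.001, -1.0]]
contact_force: [1.5, -2.4, 0.0]
gripper_width: 0.164
finger_force: 10.0
```

Call:
arm_command(rows=[[[0, 0, 0], 0], [[0, 0, 0], 0], [[0, 0, 0], 0], [[0, 0, -0.6], 0], [[0, 0, -0.8], 0], [[0, 0, -1], 0], [[0, 0, 0], 0]], hand=46)

```text
t: 8.1
tcp_pos: [0.5695, -0.0927, 0.2802]
tool_rot: [[-0.817, -0.576, 0.006], [-0.576, 0.817, -0.002], [-0.004, -0.005, -1.0]]
contact_force: [0.3, 1.1, 1.1]
gripper_width: 0.494
finger_force: 0.0
```

```bash
python3 -c "
from h import *
go([.504,.229,.20],72)"
```

```text
t 8.10 tcp [ 0.5695 -0.0927  0.2802] ang 125.2 F [0.3 1.1 1.1] w 45.9 ff 0.0
 shift first [-5.26 12.04  3.17]  yaw 8.87  shift after yaw [ 6.49 11.43  3.17]
```

Call:
arm_command(rows=[[[-0.376, 0.86, 0], 0], [[-0.376, 0.86, 0], 0], [[-0.376, 0.86, 0], 0], [[-0.376, 0.86, 0], 0], [[-0.376, 0.86, 0], 0], [[-0.376, 0.86, 0], 0], [[-0.376, 0.86, 0], 0], [[-0.376, 0.86, 0], 0], [[-0.376, 0.86, 0], 0], [[-0.376, 0.86, 0], 0], [[-0.376, 0.86, 0], 0], [[-0.376, 0.86, 0], 0], [[-0.376, 0.86, 0], 0], [[-0.376, 0.86, 0], 0]])

```text
t: 9.5
tcp_pos: [0.5014, 0.2304, 0.2756]
tool_rot: [[-0.817, -0.576, -0.001], [-0.576, 0.817, -0.0], [0.001, 0.001, -1.0]]
contact_force: [-0.1, -0.4, 1.0]
gripper_width: 0.496
finger_force: 0.0
```

Call:
arm_command(rows=[[[0, 0, 0.45], 0.98], [[0, 0, 0.45], 0.98], [[0, 0, 0.45], 0.98], [[0, 0, 0.45], 0.98], [[0, 0, 0.45], 0.98], [[0, 0, 0.45], 0.98], [[0, 0, 0.45], 0.99], [[0, 0, 0], 0.99], [[0, 0, 0], 0.99], [[0, 0, 0], 0], [[0, 0, 0], 0]])

```text
t: 10.6
tcp_pos: [0.5018, 0.2295, 0.1973]
tool_rot: [[-0.952, 0.305, -0.001], [0.305, 0.952, -0.0], [0.001, -0.0, -1.0]]
contact_force: [-0.9, 0.3, -0.8]
gripper_width: 0.493
finger_force: 0.0
```

```bash
python3 -c "
from h import *
from scipy.optimize import least_squares
s=snap('scene');t=snap('top')
o=np.hstack([crop(s,145,95,80,85,5),crop(t,325,165,80,85,5)]);cv2.imwrite('pics/d.png',o)
go([.504,.229,.082],72)"
```

```text
t 10.70 tcp [0.502  0.2295 0.1977] ang 72.2 F [-0.2 -0.2  0. ] w 46.0 ff 0.0
 shift first [-0.08  0.01  4.63]  yaw 0.03  shift after yaw [-0.08  0.01  4.63]
```

View pics/d.png

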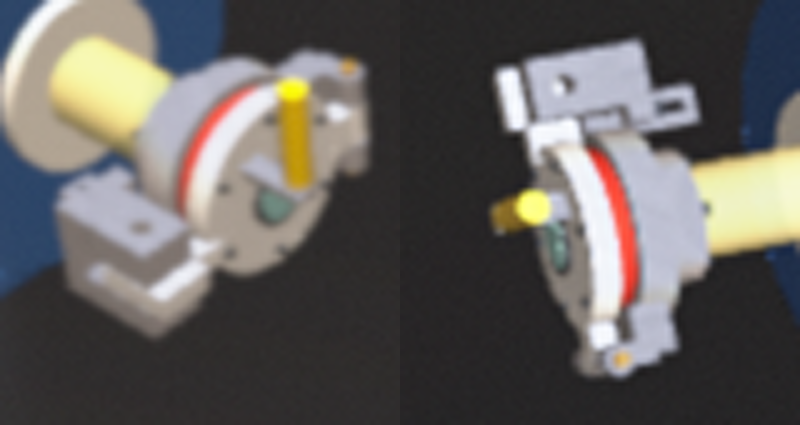

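The door is nearly shut, with the lug sticking out about 10 mm to the open side of the ear (top crop: lug end 497, ear edge 527, less parallax). The clevis hole is at crop (564,85) / (142,228), unchanged. Next I take the pin.

Call:
arm_command(rows=[[[-0.08, 0.01, 0.6], 0], [[0, 0, 0.6], 0], [[0, 0, 0.6], 0], [[0, 0, 0.6], 0], [[0, 0, 0.6], 0], [[0, 0, 0.6], 0], [[0, 0, 0.6], 0], [[0, 0, 0.4], 0], [[0, 0, 0], 0], [[0, 0, 0], 0]])

```text
t: 11.7
tcp_pos: [0.5043, 0.2292, 0.0831]
tool_rot: [[-0.952, 0.307, 0.0], [0.307, 0.952, 0.0], [-0.0, 0.0, -1.0]]
contact_force: [0.4, 0.2, -0.1]
gripper_width: 0.496
finger_force: 0.0
```

Call:
arm_command(rows=[[[0, 0, 0], 0], [[0, 0, 0], 0], [[0, 0, 0], 0], [[0, 0, 0], 0], [[0, 0, 0], 0]], hand=15, force=20)

```text
t: 12.2
tcp_pos: [0.5045, 0.2292, 0.0834]
tool_rot: [[-0.952, 0.308, 0.001], [0.308, 0.952, 0.0], [-0.001, 0.0, -1.0]]
contact_force: [0.4, -0.4, 2.9]
gripper_width: 0.274
finger_force: 20.0
```

Call:
arm_command(rows=[[[0, 0, -0.3], 0], [[0, 0, -0.6], 0], [[0, 0, -0.8], 0], [[0, 0, -1], 0], [[0, 0, -1], 0], [[0, 0, -1], 0], [[0, 0, -1], 0], [[0, 0, -1], 0], [[0, 0, -1], 0], [[0, 0, -1], 0], [[0, 0, -0.6], 0], [[0, 0, 0], 0], [[0, 0, 0], 0]])

```text
t: 13.5
tcp_pos: [0.5038, 0.2291, 0.315]
tool_rot: [[-0.952, 0.308, -0.0], [0.308, 0.952, -0.0], [0.0, -0.0, -1.0]]
contact_force: [-0.7, 0.6, -0.9]
gripper_width: 0.279
finger_force: 20.0
```

```bash
python3 -c "
from h import *
s=snap('scene');t=snap('top')
print(manip.get_obs()['tcp_pos'],proj(s,manip.get_obs()['tcp_pos']))
u=proj(s,manip.get_obs()['tcp_pos'])[0].astype(int);v=proj(t,manip.get_obs()['tcp_pos'])[0].astype(int)
o=crop(s,u[0]-40,u[1]-30,80,85,5);print(u-[40,30]);cv2.imwrite('pics/p.png',o)
go([.6398,-.1295,.31],99.7)"
```

```text
[0.50344303 0.22901677 0.31403422] [[326.83023804 141.93883234]]
[286 111]
t 13.60 tcp [0.5034 0.229  0.314 ] ang 72.1 F [ 0.2  0.6 -2.3] w 25.4 ff 20.0
 shift first [ -9.6  -11.97   0.16]  yaw -4.6  shift after yaw [ -2.96 -15.05   0.16]
```

View pics/p.png

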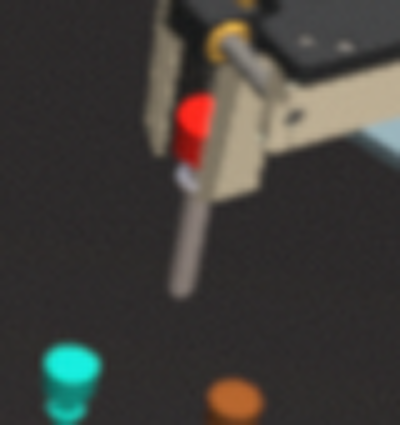

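The red knob is held, with the shank hanging plumb and its tip at crop (180,293). Now I carry it over the clevis.

Call:
arm_command(rows=[[[0, 0, 0], -0.92], [[0, 0, 0], -0.92], [[0, 0, 0], -0.92], [[0, 0, 0], -0.92], [[0, 0, 0], -0.92]])

```text
t: 14.1
tcp_pos: [0.5035, 0.229, 0.3139]
tool_rot: [[-0.985, -0.172, -0.003], [-0.172, 0.985, -0.001], [0.003, -0.0, -1.0]]
contact_force: [-1.0, -1.3, -1.2]
gripper_width: 0.275
finger_force: 20.0
```

Call:
arm_command(rows=[[[-0.174, -0.885, 0], 0], [[-0.174, -0.885, 0], 0], [[-0.174, -0.885, 0], 0], [[-0.174, -0.885, 0], 0], [[-0.174, -0.885, 0], 0], [[-0.174, -0.885, 0], 0], [[-0.174, -0.885, 0], 0], [[-0.174, -0.885, 0], 0], [[-0.174, -0.885, 0], 0], [[-0.174, -0.885, 0], 0], [[-0.174, -0.885, 0], 0], [[-0.174, -0.885, 0], 0], [[-0.174, -0.885, 0], 0], [[-0.174, -0.885, 0], 0], [[-0.174, -0.885, 0], 0], [[-0.174, -0.885, 0], 0], [[-0.174, -0.885, 0], 0], [[0, 0, 0], 0], [[0, 0, 0], 0]])

```text
t: 16.0
tcp_pos: [0.64, -0.1294, 0.3142]
tool_rot: [[-0.986, -0.167, -0.002], [-0.167, 0.986, 0.001], [0.002, 0.002, -1.0]]
contact_force: [-1.3, 0.1, -0.4]
gripper_width: 0.271
finger_force: 20.0
```

```bash
python3 -c "
from h import *
go([.6398,-.1295,.26],99.7)"
```

```text
t 16.00 tcp [ 0.64   -0.1294  0.3142] ang 99.6 F [-1.3  0.1 -0.4] w 25.2 ff 20.0
 shift first [ 0.01 -0.    2.17]  yaw -0.01  shift after yaw [ 0.01 -0.    2.17]
```

Call:
arm_command(rows=[[[0, 0, 0.6], 0], [[0, 0, 0.6], 0], [[0, 0, 0.6], 0], [[0, 0, 0.5], 0], [[0, 0, 0.4], 0], [[0, 0, 0], 0], [[0, 0, 0], 0]])

```text
t: 16.7
tcp_pos: [0.6404, -0.129, 0.2482]
tool_rot: [[-0.986, -0.168, 0.0], [-0.168, 0.986, -0.0], [-0.0, -0.0, -1.0]]
contact_force: [-0.7, 0.3, 0.1]
gripper_width: 0.273
finger_force: 20.0
```

```bash
python3 -c "
from h import *
s=snap('scene');t=snap('top')
go([.6398,-.1295,.246],99.7)
p=manip.get_obs()['tcp_pos'];print(proj(s,[p-[0,0,.074],p-[0,0,.014],[.6398,-.1295,.1645]]))
o=np.hstack([crop(s,150,90,57,75,7),crop(t,330,155,57,75,7)]);cv2.imwrite('pics/i.png',o)"
```

```text
t 16.80 tcp [ 0.6407 -0.1293  0.2489] ang 99.7 F [ 0.4 -0.7 -1.1] w 25.4 ff 20.0
 shift first [ 0.04 -0.    0.11]  yaw -0.0  shift after yaw [ 0.04 -0.    0.11]
[[172.16571318 137.09682519]
 [169.28450214 117.06692885]
 [172.89421682 140.1954512 ]]
```

View pics/i.png

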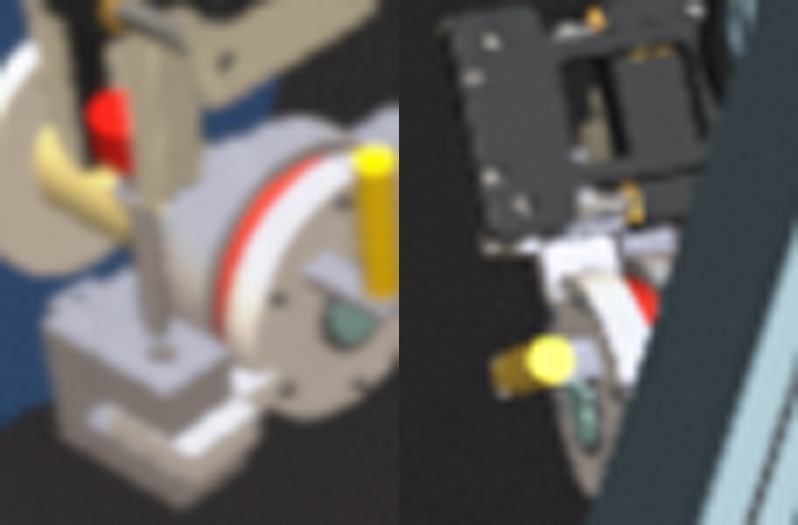

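Left view: the pin tip is at (155,337), and the clevis hole just below it at (162,354). Both agree with the projection to within a pixel. Now I lower it by feel.

Call:
arm_command(rows=[[[0.04, 0, 0.12], 0], [[0, 0, 0.12], 0], [[0, 0, 0.1], 0], [[0, 0, 0.06], 0], [[0, 0, 0.06], 0], [[0, 0, 0], 0]])

```text
t: 17.4
tcp_pos: [0.6393, -0.1292, 0.2362]
tool_rot: [[-0.986, -0.168, -0.0], [-0.168, 0.986, 0.0], [-0.0, 0.0, -1.0]]
contact_force: [0.2, -0.6, -0.9]
gripper_width: 0.274
finger_force: 20.0
```

Call:
arm_command(rows=[[[0, 0, 0.06], 0], [[0, 0, 0.06], 0], [[0, 0, 0], 0]])

```text
t: 17.7
tcp_pos: [0.6393, -0.1291, 0.2331]
tool_rot: [[-0.986, -0.168, -0.0], [-0.168, 0.986, 0.0], [0.0, 0.0, -1.0]]
contact_force: [0.7, 0.8, 0.1]
gripper_width: 0.272
finger_force: 20.0
```

Call:
arm_command(rows=[[[0, 0, 0.08], 0], [[0, 0, 0.08], 0], [[0, 0, 0], 0]])

```text
t: 18.0
tcp_pos: [0.6392, -0.1292, 0.229]
tool_rot: [[-0.986, -0.168, -0.0], [-0.168, 0.986, 0.0], [0.0, 0.0, -1.0]]
contact_force: [0.0, 1.3, -1.9]
gripper_width: 0.276
finger_force: 20.0
```

Call:
arm_command(rows=[[[0, 0, 0.08], 0], [[0, 0, 0.08], 0], [[0, 0, 0], 0]])

```text
t: 18.3
tcp_pos: [0.6392, -0.1293, 0.225]
tool_rot: [[-0.986, -0.168, -0.001], [-0.168, 0.986, 0.0], [0.0, 0.0, -1.0]]
contact_force: [0.6, 1.0, -1.6]
gripper_width: 0.275
finger_force: 20.0
```

It is in the ear's hole with no side load. I continue down to the lug.

Call:
arm_command(rows=[[[0, 0, 0.08], 0], [[0, 0, 0.08], 0], [[0, 0, 0.08], 0], [[0, 0, 0], 0]])

```text
t: 18.7
tcp_pos: [0.6392, -0.1293, 0.219]
tool_rot: [[-0.986, -0.168, -0.001], [-0.168, 0.986, 0.0], [0.0, 0.0, -1.0]]
contact_force: [-0.0, 1.7, -1.8]
gripper_width: 0.274
finger_force: 20.0
```

Call:
arm_command(rows=[[[0, 0, 0.06], 0], [[0, 0, 0.06], 0], [[0, 0, 0], 0]])

```text
t: 19.0
tcp_pos: [0.6395, -0.1293, 0.2168]
tool_rot: [[-0.986, -0.168, 0.001], [-0.168, 0.986, -0.0], [-0.001, -0.0, -1.0]]
contact_force: [0.6, 3.1, 2.2]
gripper_width: 0.275
finger_force: 20.0
```

Call:
arm_command(rows=[[[0, 0, 0], 0], [[0, 0, 0], 0], [[0, 0, 0], 0], [[0, 0, -0.2], 0], [[0, 0, -0.8], 0], [[0, 0, -1], 0], [[0, 0, -0.6], 0], [[0, 0, 0], 0]], hand=46)

```text
t: 19.8
tcp_pos: [0.6404, -0.1299, 0.2846]
tool_rot: [[-0.986, -0.168, 0.005], [-0.168, 0.986, -0.002], [-0.005, -0.003, -1.0]]
contact_force: [-0.5, 0.3, -0.4]
gripper_width: 0.491
finger_force: 0.0
```

```bash
python3 -c "
from h import *
s=snap('scene')
b=blob(s,(0,150,80),(6,255,255),(155,95,27,28));print(b[:2]);print(proj(s,[.6394,-.1293,.235]),proj(s,[.6394,-.1293,.217]))
go([.5685,-.0925,.216],125)"
```

```text
((169.7945205479452, 118.57534246575342), 73.0)
[[169.73645275 116.79480472]] [[170.61960299 122.9762846 ]]
t 19.85 tcp [ 0.6398 -0.1297  0.2827] ang 99.7 F [-0.6  0.7 -0.6] w 45.8 ff 0.0
 shift first [2.57 1.95 2.66]  yaw -4.22  shift after yaw [1.49 2.86 2.66]
```

The knob stands in the ear at the predicted height. Next I go back to the door grip.

Call:
arm_command(rows=[[[0.64, 0.49, 0], 0], [[0.64, 0.49, 0], 0], [[0.64, 0.49, 0], 0], [[0.65, 0.48, 0], 0], [[0, 0, 0], -0.84], [[0, 0, 0], -0.84], [[0, 0, 0], -0.84], [[0, 0, 0], -0.85], [[0, 0, 0], -0.85], [[0, 0, 0], 0], [[0, 0, 0], 0]])

```text
t: 20.95
tcp_pos: [0.5673, -0.092, 0.2804]
tool_rot: [[-0.82, -0.572, -0.002], [-0.572, 0.82, 0.001], [0.001, 0.001, -1.0]]
contact_force: [0.1, -0.4, -0.2]
gripper_width: 0.496
finger_force: 0.0
```

```bash
python3 -c "
from h import *
s=snap('scene')
b=blob(s,(22,120,80),(35,255,255),(185,90,40,50))
ys,xs=np.nonzero(b[2]);k=ys<ys.min()+4;print(b[:2],185+xs[k].mean(),90+ys.min(),90+ys.max());print('exp',proj(s,[[.5685,-.0925,.235],[.5685,-.0925,.177]]))
go([.5685,-.0925,.216],125)"
```

```text
((203.58163265306123, 120.41836734693878), 98.0) 203.3181818181818 111 131
exp [[203.42485815 112.49002194]
 [204.87929551 131.79731438]]
t 21.00 tcp [ 0.5674 -0.092   0.2806] ang 124.9 F [ 0.6 -0.8  0.5] w 46.2 ff 0.0
 shift first [-0.03 -0.04  2.59]  yaw -0.02  shift after yaw [-0.03 -0.04  2.59]
```

Call:
arm_command(rows=[[[-0.03, -0.04, 0.5], 0], [[0, 0, 0.6], 0], [[0, 0, 0.6], 0], [[0, 0, 0.5], 0], [[0, 0, 0.35], 0], [[0, 0, 0], 0], [[0, 0, 0], 0]])

```text
t: 21.7
tcp_pos: [0.5691, -0.0925, 0.2177]
tool_rot: [[-0.819, -0.574, 0.0], [-0.574, 0.819, -0.0], [-0.0, -0.0, -1.0]]
contact_force: [-0.4, -0.5, 0.8]
gripper_width: 0.494
finger_force: 0.0
```

Call:
arm_command(rows=[[[0, 0, 0], 0], [[0, 0, 0], 0], [[0, 0, 0], 0], [[0, 0, 0], 0], [[0, 0, 0], 0]], hand=8, force=10)

```text
t: 22.2
tcp_pos: [0.569, -0.0924, 0.2179]
tool_rot: [[-0.819, -0.574, 0.0], [-0.574, 0.819, -0.0], [-0.0, -0.0, -1.0]]
contact_force: [-0.1, 0.0, 1.3]
gripper_width: 0.171
finger_force: 10.0
```

```bash
cat >> h.py <<'E'
def look():
    s=snap('scene'); b=blob(s,(0,150,80),(6,255,255),(155,95,27,40))
    m=b[2]; ys,xs=np.nonzero(m); k=xs<24
    p=manip.get_obs()['tcp_pos'][:2]-[.4948,-.1482]
    print("red centroid",np.round(b[0],1),"n",b[1],"rows",95+ys.min(),95+ys.max(),"exp up 118.6, home ~",proj(s,[.6394,-.1293,.193]).round(1),"r %.4f th %.4f"%(np.hypot(*p),np.arctan2(p[1],p[0])-np.radians(9.73+25.73)))
E
python3 -c "
from h import *
look(); go([.5685,-.0925,.216],125)"
```

```text
red centroid [169.9 119.5] n 90.0 rows 115 125 exp up 118.6, home ~ [[171.8 131. ]] r 0.0928 th 0.0257
t 22.25 tcp [ 0.569  -0.0924  0.2179] ang 125.0 F [-0.2 -0.1  0.9] w 15.8 ff 10.0
 shift first [0.02 0.01 0.08]  yaw 0.0  shift after yaw [0.02 0.01 0.08]
```

Call:
arm_command(rows=[[[0, -0.03, 0], 0], [[0, -0.03, 0], 0], [[0, -0.02, 0], 0], [[0, -0.02, 0], 0], [[0, -0.02, 0], 0], [[0, -0.01, 0], 0], [[0, 0, 0], 0]])

```text
t: 22.95
tcp_pos: [0.5711, -0.0951, 0.2179]
tool_rot: [[-0.819, -0.574, 0.001], [-0.574, 0.819, 0.0], [-0.001, -0.0, -1.0]]
contact_force: [-0.9, 3.3, 5.4]
gripper_width: 0.17
finger_force: 10.0
```

```bash
python3 -c "
from h import *
look(); go([.5685,-.0925,.216],125)"
```

```text
red centroid [171.  120.1] n 87.0 rows 115 125 exp up 118.6, home ~ [[171.8 131. ]] r 0.0929 th -0.0110
t 23.00 tcp [ 0.5711 -0.0951  0.2179] ang 125.0 F [-0.4  3.3  5.3] w 15.4 ff 10.0
 shift first [0.02 0.15 0.07]  yaw -0.0  shift after yaw [0.02 0.15 0.07]
```

Call:
arm_command(rows=[[[0, -0.01, 0], 0], [[0, -0.01, 0], 0], [[0, -0.01, 0], 0], [[0, -0.01, 0], 0], [[0, 0, 0], 0], [[0, 0, 0], 0]])

```text
t: 23.6
tcp_pos: [0.5716, -0.0962, 0.2178]
tool_rot: [[-0.819, -0.574, 0.001], [-0.574, 0.819, -0.0], [-0.0, -0.001, -1.0]]
contact_force: [-0.4, 2.0, 4.7]
gripper_width: 0.169
finger_force: 10.0
```

```bash
python3 -c "
from h import *
look(); go([.5685,-.0925,.216],125)"
```

```text
red centroid [171.7 130.5] n 73.0 rows 126 134 exp up 118.6, home ~ [[171.8 131. ]] r 0.0928 th -0.0239
t 23.65 tcp [ 0.5717 -0.0962  0.2178] ang 125.0 F [1.2 3.5 4.8] w 15.9 ff 10.0
 shift first [0.02 0.19 0.07]  yaw 0.0  shift after yaw [0.02 0.19 0.07]
```

The pin dropped: its knob centroid moved from 120 to 130.5. I release the grip and check whether it is fully home.

Call:
arm_command(rows=[[[0, 0, 0], 0], [[0, 0, 0], 0], [[0, 0, 0], 0], [[0, 0, -0.6], 0], [[0, 0, -0.9], 0], [[0, 0, -1], 0], [[0, 0, 0], 0], [[0, 0, 0], 0]], hand=46)

```text
t: 24.45
tcp_pos: [0.5714, -0.0962, 0.28]
tool_rot: [[-0.819, -0.574, 0.0], [-0.574, 0.819, -0.0], [-0.0, -0.001, -1.0]]
contact_force: [-0.0, 0.2, -1.0]
gripper_width: 0.494
finger_force: 0.0
```

```bash
python3 -c "
from h import *
look();s=snap('scene');cv2.imwrite('pics/f.png',crop(s,145,95,80,80,6))
go([.6394,-.1293,.225],99.7)"
```

```text
red centroid [171.7 130.5] n 73.0 rows 126 134 exp up 118.6, home ~ [[171.8 131. ]] r 0.0923 th -0.0178
t 24.55 tcp [ 0.5707 -0.0959  0.2787] ang 125.0 F [-0.1 -0.2 -0.3] w 45.7 ff 0.0
 shift first [-1.49 -2.67  2.14]  yaw 4.22  shift after yaw [-2.49 -1.78  2.14]
```

View pics/f.png

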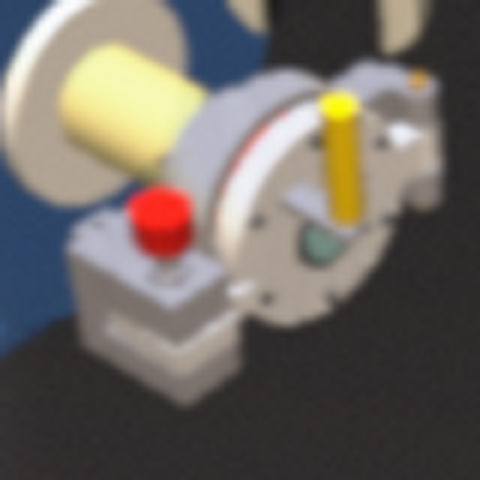

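The head appears to sit on the ear at crop (168,270). I confirm by touch with closed fingertips: home means contact at TCP z of about 0.2065.

Call:
arm_command(rows=[[[-0.37, -0.67, 0], 0], [[-0.37, -0.67, 0], 0], [[-0.37, -0.67, 0], 0], [[-0.38, -0.66, 0], 0], [[0, 0, 0], 0], [[0, 0, 0.5], 0], [[0, 0, 0.7], 0], [[0, 0, 0.7], 0], [[0, 0, 0.4], 0], [[0, 0, 0.3], 0], [[0, 0, 0], 0], [[0, 0, 0], 0]], hand=0)

```text
t: 25.75
tcp_pos: [0.6403, -0.1292, 0.2156]
tool_rot: [[-0.819, -0.574, 0.001], [-0.574, 0.819, -0.0], [-0.0, -0.001, -1.0]]
contact_force: [-0.3, 0.6, -0.2]
gripper_width: 0.005
finger_force: 0.0
```

Call:
arm_command(rows=[[[0, 0, 0.04], 0], [[0, 0, 0.04], 0], [[0, 0, 0.04], 0], [[0, 0, 0.04], 0], [[0, 0, 0], 0]])

```text
t: 26.25
tcp_pos: [0.6401, -0.1293, 0.211]
tool_rot: [[-0.819, -0.574, -0.0], [-0.574, 0.819, 0.0], [0.0, 0.0, -1.0]]
contact_force: [-0.7, -0.3, 0.5]
gripper_width: 0.005
finger_force: 0.0
```

Call:
arm_command(rows=[[[0, 0, 0.04], 0], [[0, 0, 0.04], 0], [[0, 0, 0.04], 0], [[0, 0, 0], 0]])

```text
t: 26.65
tcp_pos: [0.6401, -0.1292, 0.2079]
tool_rot: [[-0.819, -0.574, -0.0], [-0.574, 0.819, 0.0], [0.0, 0.0, -1.0]]
contact_force: [0.4, 0.6, -0.9]
gripper_width: 0.007
finger_force: 0.0
```

Call:
arm_command(rows=[[[0, 0, 0.03], 0], [[0, 0, 0.02], 0], [[0, 0, 0], 0]])

```text
t: 26.95
tcp_pos: [0.6402, -0.1293, 0.2069]
tool_rot: [[-0.819, -0.574, 0.0], [-0.574, 0.819, -0.0], [-0.0, -0.0, -1.0]]
contact_force: [-0.3, 0.2, -0.6]
gripper_width: 0.008
finger_force: 0.0
```

Call:
arm_command(rows=[[[0, 0, 0.03], 0], [[0, 0, 0.02], 0], [[0, 0, 0], 0]])

```text
t: 27.25
tcp_pos: [0.6405, -0.1294, 0.2068]
tool_rot: [[-0.819, -0.574, 0.001], [-0.574, 0.819, -0.001], [-0.001, -0.001, -1.0]]
contact_force: [-1.2, 0.6, 4.5]
gripper_width: 0.006
finger_force: 2.5
```

Call:
arm_command(rows=[[[0, 0, -0.3], 0], [[0, 0, -0.8], 0], [[0, 0, -1], 0], [[0, 0, -1], 0], [[0, 0, -1], 0], [[0, 0, 0], 0], [[0, 0, 0], 0]])

```text
t: 27.95
tcp_pos: [0.6403, -0.1293, 0.3084]
tool_rot: [[-0.819, -0.574, 0.001], [-0.574, 0.819, -0.0], [-0.001, -0.001, -1.0]]
contact_force: [-0.4, 0.5, -0.3]
gripper_width: 0.001
finger_force: 0.0
```

```bash
python3 -c "
from h import *
look()"
```

```text
red centroid [171.7 130.5] n 73.0 rows 126 134 exp up 118.6, home ~ [[171.8 131. ]] r 0.1463 th -0.4882
```

Contact came at z 0.2068 with 4.5 N and the knob did not move, so the head is on the ear. I hand the job in.

```bash
python3 -c "
from plant import manip
print(manip.sign_off())"
```

```text
the job is handed in; nothing more can be done
None
```

The door is shut and locked: the red-knobbed pin is down through both ears and the lug, its head on the top ear (checked by a 4.5 N press), and the job was handed in at about 28 s with the arm clear.

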